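# Fetch the small jar from behind the carton and the bottle

## Robot

A 7-joint arm with a two-finger parallel gripper is mounted at the origin on a cart in front of the work surface, level with it; the furniture and walls round the work are solid. World frame = base frame: x ahead of the robot, y to its left, z up, the work surface at z = 0. Lengths are in m, angles in rad, forces in N, time in s.
With the tool pointing down it reaches from about 0.4 to 0.85 m from the base axis. Payload 10.4 kg.
Tool frame: the origin (TCP) lies at the very end of the fingers, on their centre line; the grasp point (between the pads) lies 19 mm behind it (grip_point_offset is the distance from the TCP to the grasp point, in m); z points along the fingers, y is the line along which they close (so a half turn about z gives the same grasp; the last joint's range is limited). The gripper opens to 87 mm and grips with 3 to 60 N. Pads are 19 mm wide; open, the fingers measure 117 mm over their backs; the gripper's body (75 mm by 190 mm) begins 51 mm behind the grasp point.
Start: joints at [-1.221, 0.332, -0.065, 1.46, 0.022, 1.35, -0.088], TCP at [0.228, 0.582, 0.223] pointing down, gripper open.
Joint ranges: [-2.6, 2.6], [-0.5, 2.12], [-1.47, 1.34], [0.16, 2.42], [-1.27, 4.41], [0.06, 2.06], [-2.6, 2.6]. Speed limits (rad/s): [2.22, 2.22, 2.79, 2.79, 3.14, 3.14, 3.14].

## Interface

Orientations are given as a unit quaternion [x, y, z, w].
In Python, from bench import * gives the robot as it stands.
- The arm moves only by the tool play_rows, never from a script. Its argument "increments" is text: rows parted by semicolons, each of 7 numbers parted by spaces: the turn, a rotation vector about the tool's x, y, z in rad, then the shift along the tool's x, y, z in m, then the opening, from 0 (shut) to 1 (fully open). A call has 1 to 8 rows; each row is the pose to reach, as a shift and turn from the pose commanded when the call began, along the tool's axes at that moment; what a row does not reach only later rows make up. A row lasts 1/10 s, in which the tool goes at most 50 mm and 8.59 degrees, less where a joint would pass 70% of its speed; a pose out of reach is approached as far as the arm can. A call with a gripper value outside its range is refused whole. The fingers move at their own pace and stop on an object; "grip_force" is the grip in N (left out, the last holds). Time passes only in rows, so rows that repeat a pose let the fingers close. It gives the time, the measured TCP pose, the force, the opening and the grip force at its end, in the units of the state.
- read_state(): the state, without advancing time (a new reading comes with each control period).
- camera(name): name is "scene" or "top" or "wrist"; returns a dict with "color" (384x512x3 uint8, red, green, blue), "fx", "fy", "cx", "cy" (pixels), "camera_from_world" (4x4, takes a point from world to camera coordinates); the wrist camera has in their place "mount" (4x4, takes a point from camera to tool coordinates, whose origin is the TCP and whose axes are the flange's). Camera axes: x right, y down, z forward; pixel columns grow to the right and rows downward; lengths in m; the calibration is good to about 2 mm. A picture is of the moment at which its call begins: read the wrist's pose just before it. There is no depth.
- close_job(): hands the job in; it is judged then, once.
The state is a dict: "time": time; "joint_positions": joint angles; "joint_vel": joint speeds; "joint_torque": joint torques, N m; "ee_pos": TCP position; "eef_rot": TCP orientation; "ft_force": force on the tool from outside, world axes, zero at the start; "torque": the same for the moment, N m; "width": finger opening in m; "grip_force": force on a finger pad.
Only numpy, scipy, OpenCV 4.12 (cv2) and the standard library are available. Lean on these libraries where they do the work, as an engineer would, in place of code of your own. Each camera call takes 0.05 s, during which the arm holds its last target. There are 200 camera calls.

## Task

The small white-capped jar stands at the back of the wooden stand, behind the tall white carton and the tall blue-capped bottle. First stand both the carton and the bottle upright on the chopping board, then take the jar out and stand it in the middle of the round cork coaster, and only then put the carton and the bottle back, each exactly where it stood at the start and facing as before. Knock nothing over, and leave the two spice jars at the back of the stand where they are.

Things in the scene. Friction and masses are not known exactly. Their poses are not given: they have to be found in the camera images.
- stand: Fixed low wooden stand straight ahead of the robot: board 180 (x) x 300 (y) mm, upper face 12 mm above the worktop; rail 8 mm thick along its back (+x) edge, 34 mm high above the worktop, and 26 mm high rails along the rear of its two ends. Origin: centre of its underside, x to its back, y to its left, z up. Turned up to 0.25 rad.
- carton: Tall loose white carton, 65 (x, thin) x 107 (y, wide) x 146 mm high, 0.2 to 0.45 kg. Origin: centre of its underside, z up. At the front of the stand, left or right, wide face to the front, square to the stand within 0.1 rad; pinch it across the thin side (along its own x), at its middle, where there is room for the fingers before and behind it.
- squeeze_bottle: Tall loose white squeeze bottle, flattened body 53 (x, thin) x 87 (y, wide) mm, 174 mm high over all; round blue cap, 44 mm across, is the top 27 mm. 0.15 to 0.3 kg. Origin: centre of its underside, z up. Beside the carton at the front of the stand, wide face to the front, square to the stand within 0.1 rad; pinch it by the cap or across its thin side.
- white_jar: Small loose jar, clear with a white cap, round, 48 mm across (cap 46 mm, the top 18 mm), 82 mm high, about 0.1 kg, origin at the centre of its underside, z up. Stands at the back of the stand in the middle, close (a few mm) behind the inner ends of the carton and the bottle.
- neighbour_a: Loose spice jar with a mustard-yellow cap, round, 42 mm across, 96 mm high, origin at the centre of its underside. Stands at one end of the back of the stand, about 108 mm from the stand's middle; must stay where it is.
- neighbour_b: Loose spice jar with a dark cap, round, 44 mm across, 105 mm high, origin at the centre of its underside. Stands at the other end of the back of the stand; must stay where it is.
- chopping_board: Fixed light wooden board lying left or right of the stand: 230 (x) x 160 (y) mm, upper face 15 mm above the worktop, and a 50 x 60 mm grip tab on its -x end (to the robot). Origin: centre of the underside of the 230 x 160 part, z up. Turned up to 0.25 rad. Carton and bottle fit on it 52 mm either side of its centre along its x, thin sides along its x.
- coaster: Fixed round cork coaster on the other side of the stand, 100 mm across, 7 mm thick, origin at the centre of its underside. (Keep the wrist low on the right: a wall cabinet hangs 0.65 m above the worktop there, over x beyond 0.56 m and y below -0.18 m.)

How it is judged:
On the way, in this order (a step that is already met when the one before it is completed fails the run):
1. carton and bottle both stand released on the chopping board, the jar not yet moved (contact force between each of carton, squeeze_bottle and the fingers below 0.3 N and linear speed of each of carton, squeeze_bottle below 0.03 m/s and angle between each of carton, squeeze_bottle's own z axis and vertical below 0.12 rad and x of carton in the frame of chopping_board between -0.115 and 0.115 m and y of carton in the frame of chopping_board between -0.08 and 0.08 m and z of carton in the frame of chopping_board between 0.011 and 0.021 m and x of squeeze_bottle in the frame of chopping_board between -0.115 and 0.115 m and y of squeeze_bottle in the frame of chopping_board between -0.08 and 0.08 m and z of squeeze_bottle in the frame of chopping_board between 0.011 and 0.021 m and distance of white_jar from where it was at the start of the episode below 0.02 m), for 0.2 s.
2. the jar stands released in the middle of the coaster, carton and bottle still on the board (contact force between each of white_jar, carton, squeeze_bottle and the fingers below 0.3 N and linear speed of each of white_jar, carton, squeeze_bottle below 0.03 m/s and angle between each of white_jar, carton, squeeze_bottle's own z axis and vertical below 0.12 rad and horizontal distance between white_jar and coaster below 0.015 m and z of white_jar in the frame of coaster between 0.004 and 0.011 m and x of carton in the frame of chopping_board between -0.115 and 0.115 m and y of carton in the frame of chopping_board between -0.08 and 0.08 m and z of carton in the frame of chopping_board between 0.011 and 0.021 m and x of squeeze_bottle in the frame of chopping_board between -0.115 and 0.115 m and y of squeeze_bottle in the frame of chopping_board between -0.08 and 0.08 m and z of squeeze_bottle in the frame of chopping_board between 0.011 and 0.021 m), for 0.2 s.
At the end, for the whole second after the job is handed in: Carton and bottle each stand upright, released and at rest within 15 mm of their own starting places, turned within 0.3 rad of square to the stand; the jar stands upright, released and at rest on the coaster within 15 mm of its centre; the two spice jars are within 15 mm of where they were (contact force between each of carton, squeeze_bottle, white_jar and the fingers below 0.3 N and linear speed of each of carton, squeeze_bottle, white_jar below 0.03 m/s and angle between each of carton, squeeze_bottle, white_jar's own z axis and vertical below 0.12 rad and distance of each of carton, squeeze_bottle, neighbour_a, neighbour_b from where it was at the start of the episode below 0.015 m and angle between the x axis of each of carton, squeeze_bottle and the x axis of stand, either way round below 0.3 rad and horizontal distance between white_jar and coaster below 0.015 m and z of white_jar in the frame of coaster between 0.004 and 0.011 m); the robot touches nothing.
It fails at once if the carton, the bottle, the small jar or a spice jar is tipped over (angle between any of carton, squeeze_bottle, white_jar, neighbour_a, neighbour_b's own z axis and vertical above 0.8 rad).
It fails at once if a spice jar is moved more than 25 mm (distance of any of neighbour_a, neighbour_b from where it was at the start of the episode above 0.025 m).
It also fails if it takes over 128 s, if anything falls off the work surface, if the arm or the gripper's body presses on something with over 40 N, if the wrist force passes 120 N, or if a joint passes its speed limit or range.

## Working session

There is one attempt and no reset: what is moved stays moved. The work goes in short steps, Python scripts to look and compute and a tool call to move; the robot and the scene stay as the last step left them, time stands still between calls to the robot, and variables do not carry over. Pictures are saved under pics/ and viewed, at most 14 in all, crops included, and the job is handed in when it is done.

Besides the shell and the picture viewer there is one more tool, called after "Call:" as name(argument=value, ...) on one line, values as JSON. play_rows: Moves the arm, as the interface text tells. Its arguments: {"type":"object","properties":{"increments":{"type":"string"},"grip_force":{"type":"number"}},"required":["increments"]}

```bash
mkdir -p pics; ls; python3 - <<'E'
from bench import *
import cv2,numpy as np
s=read_state();print({k:np.round(v,4) for k,v in s.items()})
for n in("scene","top"):
    c=camera(n);cv2.imwrite(f"pics/{n}0.png",c["color"][:,:,::-1]);np.savez(f"{n}0.npz",**c)
    print(n,c["fx"],c["fy"],c["cx"],c["cy"],np.round(c["camera_from_world"],4).tolist())
E
```

```text
pics
{'time': np.float64(0.0), 'joint_positions': array([-1.2206,  0.3328, -0.0647,  1.461 ,  0.0216,  1.3499, -0.0885]), 'joint_vel': array([-0.0013,  0.0004,  0.0007, -0.0008, -0.0007,  0.0011,  0.0002]), 'joint_torque': array([-1.00000e-04, -6.23267e+01,  2.44000e-02, -3.89893e+01,
       -6.13000e-02,  3.98000e-02,  1.00000e-04]), 'ee_pos': array([0.2275, 0.5817, 0.2218]), 'eef_rot': array([ 1.853e-01,  9.827e-01, -7.000e-04, -1.000e-04]), 'ft_force': array([ 0.354 , -0.5105, -0.7391]), 'torque': array([-0.0104,  0.0035, -0.0459]), 'grip_force': np.float64(0.0), 'width': np.float64(0.0866)}
scene 463.37459264756194 463.37459264756194 256.13978898088044 194.15935613783645 [[-0.4399, 0.898, 0.0067, 0.223], [0.7292, 0.3615, -0.581, -0.3933], [-0.5242, -0.2507, -0.8138, 1.6251], [0.0, 0.0, 0.0, 1.0]]
top 443.68749463187135 443.68749463187135 257.99637536854453 196.9736868044575 [[0.3386, -0.9408, -0.0126, -0.1735], [-0.7438, -0.2594, -0.616, 0.4377], [0.5763, 0.2179, -0.7876, 1.0422], [0.0, 0.0, 0.0, 1.0]]
```

```bash
python3 -c "
import cv2
a=cv2.imread('pics/top0.png');cv2.imwrite('pics/top0b.png',cv2.resize(a,(800,600)))
a=cv2.imread('pics/scene0.png');cv2.imwrite('pics/scene0b.png',cv2.resize(a,(800,600)))"
```

```text
(no output)
```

View pics/top0b.png

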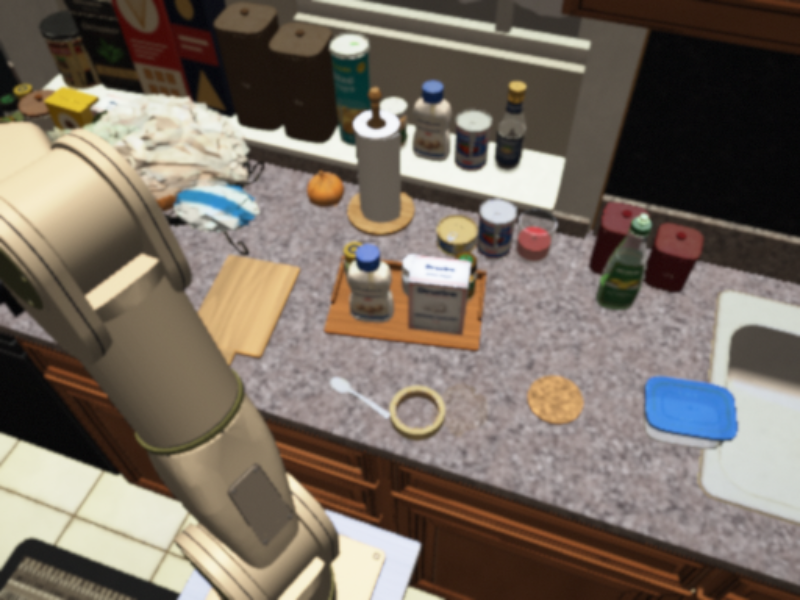

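View pics/scene0b.png

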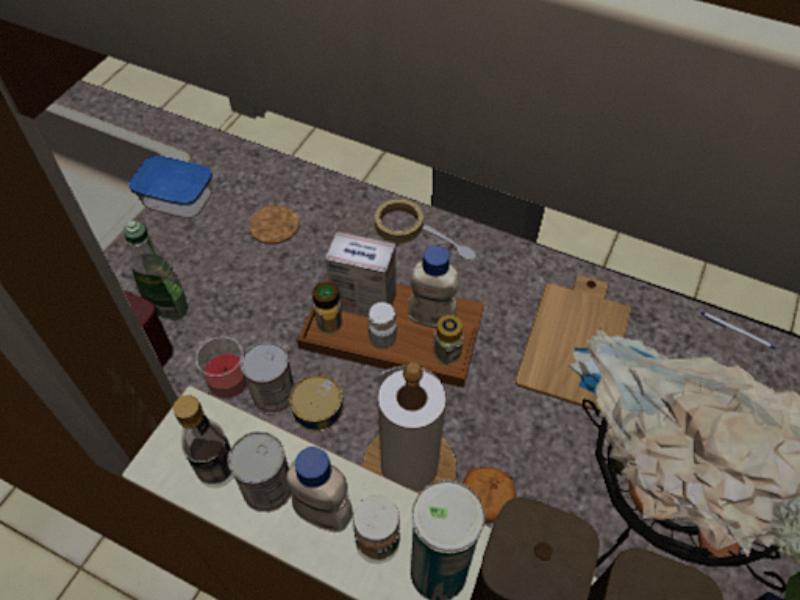

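The top view shows the bottle (cap ~368,257) left and carton (~440,290) right on the stand, with the board at left (~250,305) and the coaster at right (~555,400). The scene view shows the jar (~382,325) behind them, with neighbours at (327,305) and (449,338).

```bash
cat > h.py <<'E'
import cv2,numpy as np
from scipy.spatial.transform import Rotation as R
def load(n): return np.load(n+'.npz')
def ray(c,u,v,z):
    M=c["camera_from_world"];o=-M[:3,:3].T@M[:3,3]
    d=M[:3,:3].T@np.array([(u-c["cx"])/c["fx"],(v-c["cy"])/c["fy"],1]);return o+d*(z-o[2])/d[2]
def proj(c,p):
    M=c["camera_from_world"];q=M[:3,:3]@p+M[:3,3];return np.array([q[0]/q[2]*c["fx"]+c["cx"],q[1]/q[2]*c["fy"]+c["cy"]])
def zoom(c,u0,v0,s,name,w=130,h=98):
    a=c["color"][v0:v0+h,u0:u0+w,::-1];a=cv2.resize(a,None,fx=s,fy=s,interpolation=cv2.INTER_CUBIC)
    for u in range(u0-u0%10+10,u0+w,10):
        x=int((u-u0+.5)*s);cv2.line(a,(x,0),(x,8),(0,255,0),1);cv2.putText(a,str(u),(x-10,20),0,.35,(0,255,0))
    for v in range(v0-v0%10+10,v0+h,10):
        y=int((v-v0+.5)*s);cv2.line(a,(0,y),(8,y),(0,255,0),1);cv2.putText(a,str(v),(10,y+4),0,.35,(0,255,0))
    cv2.imwrite(name,a)
E
python3 - <<'E'
from h import *
t=load('top0');s=load('scene0')
zoom(t,200,145,6,'pics/zt.png');zoom(s,188,148,6,'pics/zs.png')
for n,c,z in(('top',t,0),('scene',s,0)):
    hsv=cv2.cvtColor(c["color"],cv2.COLOR_RGB2HSV)
    for nm,lo,hi in(('orange/wood',(8,70,70),(25,255,255)),('blue',(105,100,60),(125,255,255))):
        m=cv2.inRange(hsv,lo,hi)
        m=cv2.morphologyEx(m,cv2.MORPH_OPEN,np.ones((3,3)))
        for k in cv2.findContours(m,0,2)[0]:
            A=cv2.contourArea(k)
            if A<90: continue
            b=cv2.boundingRect(k)
            e=cv2.fitEllipse(k);print(n,nm,int(A),b,np.round(e[0],1),np.round(e[1],1),'P',np.round(ray(c,*e[0],.007 if nm[0]=='o' else .186),4))
E
```

```text
top orange/wood 1933 (250, 311, 205, 73) [346.6 344. ] [ 11.  263.2] P [ 0.2159 -0.3376  0.007 ]
top orange/wood 404 (193, 309, 51, 26) [213.9 321. ] [11.  58.3] P [ 0.1614 -0.0073  0.007 ]
top orange/wood 499 (264, 301, 157, 54) [326.6 323.2] [  3.9 208.5] P [ 0.2512 -0.2783  0.007 ]
top orange/wood 220 (250, 258, 34, 24) [266.3 264.9] [29.8 31.1] P [ 0.3584 -0.08    0.007 ]
top orange/wood 6043 (100, 254, 142, 130) [167.2 318.3] [105.2 116.8] P [0.1281 0.1083 0.007 ]
top orange/wood 152 (251, 248, 30, 12) [265.2 254.2] [12.9 26.4] P [ 0.3895 -0.0658  0.007 ]
top orange/wood 855 (337, 240, 37, 32) [355.  255.5] [30.1 36.3] P [ 0.4689 -0.304   0.007 ]
top orange/wood 2330 (207, 155, 105, 70) [260.6 190.2] [66.5 98. ] P [0.6029 0.0239 0.007 ]
top orange/wood 371 (280, 138, 26, 27) [293.  148.7] [23. 26.] P [ 0.8088 -0.019   0.007 ]
top orange/wood 544 (222, 122, 43, 29) [243.4 134.2] [30.6 40.2] P [0.8193 0.1643 0.007 ]
top orange/wood 416 (196, 109, 24, 23) [207.9 120.3] [22.3 24.2] P [0.8442 0.3103 0.007 ]
top orange/wood 15737 (0, 91, 192, 196) [ 96.5 193.5] [133.2 191.4] P [0.4213
[... 1200 characters left out ...]
3, 16, 15) [118.5 259.8] [14.  16.4] P [ 0.886  -0.2142  0.007 ]
scene orange/wood 669 (185, 240, 34, 30) [200.8 255. ] [28.3 32.5] P [ 0.7787 -0.0289  0.007 ]
scene orange/wood 2500 (191, 182, 119, 62) [255.3 214.2] [ 52.4 106.2] P [0.6002 0.0432 0.007 ]
scene orange/wood 3098 (330, 176, 74, 82) [364.8 216.5] [61.  82.1] P [0.4719 0.32   0.007 ]
scene orange/wood 571 (159, 131, 32, 24) [174.9 142.9] [23.3 31.9] P [ 0.4736 -0.2986  0.007 ]
scene blue 280 (189, 287, 21, 19) [199.3 296.5] [17.4 21.5] P [0.9395 0.0792 0.186 ]
scene blue 141 (271, 158, 16, 12) [278.7 163.3] [12.7 15.7] P [0.5415 0.079  0.186 ]
scene blue 1069 (83, 99, 52, 31) [108.5 114.1] [28.  50.2] P [ 0.5905 -0.4099  0.186 ]
```

View pics/zt.png

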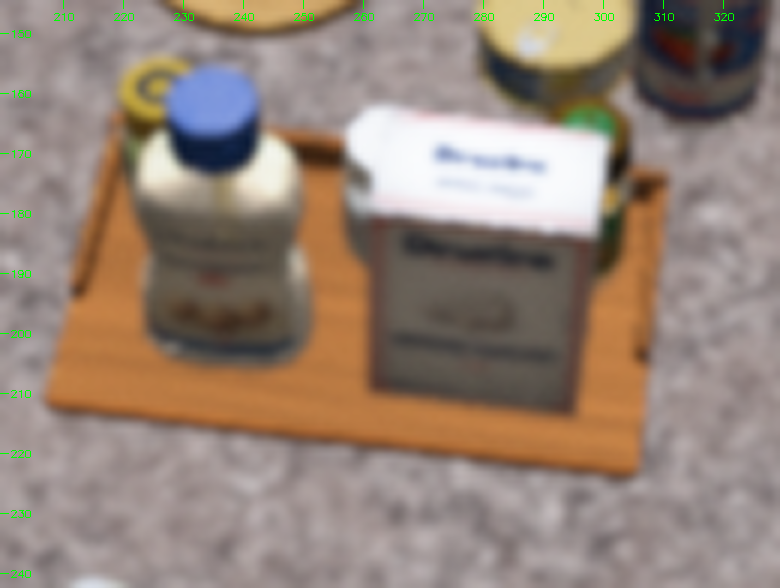

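View pics/zs.png

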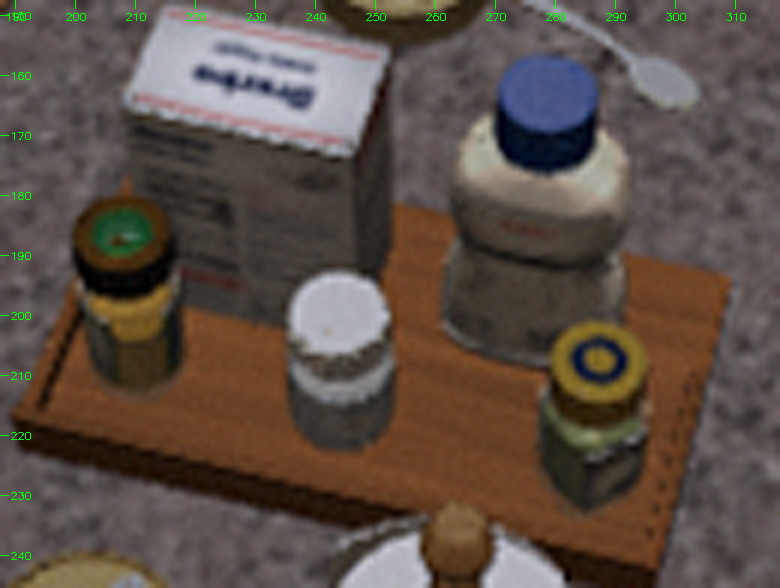

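```bash
python3 - <<'E'
from h import *
t=load('top0');s=load('scene0')
def T(x,y,z):return ray(t,200+x/6-.5,145+y/6-.5,z)
def S(x,y,z):return ray(s,188+x/6-.5,148+y/6-.5,z)
def show(n,p):print(n,np.round(p,4))
for n,a in(('T carton top FL,FR,BR,BL',[T(372,218,.158),T(600,235,.158),T(608,138,.158),T(390,112,.158)]),
 ('S carton top FR,FL,BL,BR',[S(160,8,.158),S(388,45,.158),S(352,152,.158),S(128,100,.158)])):
    show(n,a);show('centre',np.mean(a,0)); 
    print([round(float(np.linalg.norm(a[i]-a[(i+1)%4])),4) for i in range(4)],[round(float(np.degrees(np.arctan2(*(a[(i+1)%4]-a[i])[[1,0]]))),1) for i in range(4)])
show('T carton bottom L,R',[T(372,388,.012),T(573,412,.012)])
show('T stand FL FR',[T(47,405,.012),T(632,473,.012)])
show('S stand FL, BL,BR',[S(728,277,.012),S(658,565,.026),S(12,412,.034)])
show('cap T,S',[T(212,101,.186),S(547,92,.186)])
show('bottle bottom T (ends)',[T(150,345,.012),T(308,350,.012)])
show('jar S',S(341,308,.094))
show('nA S,nB S',[S(600,362,.108),S(123,232,.117)])
show('nA T',T(160,88,.108))
show('coaster T,S',[ray(t,355,255.5,.007),ray(s,174.9,142.9,.007)])
f=lambda c,x,y:ray(c,x/1.5625,y/1.5625,.015)
show('board S FR FL BR',[f(s,548,287),f(s,630,305),f(s,518,383)]);show('board T BR BL FR',[f(t,298,265),f(t,235,255),f(t,262,357)])
# board from scene mask, cast on plane
hsv=cv2.cvtColor(s["color"],cv2.COLOR_RGB2HSV);m=cv2.inRange(hsv,(8,70,70),(25,255,255))
m=cv2.morphologyEx(m,cv2.MORPH_OPEN,np.ones((3,3)))
k=max((k for k in cv2.findContours(m,0,2)[0] if cv2.boundingRect(k)[0]>320),key=cv2.contourArea)
P=np.array([ray(s,*q[0],.015)[:2]*1000 for q in k],np.float32)
h=cv2.approxPolyDP(P[:,None],8,True)[:,0];print(np.round(h).tolist());print(cv2.minAreaRect(P))
E
```

```text
T carton top FL,FR,BR,BL [[ 0.5204 -0.0094  0.158 ]
 [ 0.5449 -0.1105  0.158 ]
 [ 0.6027 -0.0973  0.158 ]
 [ 0.5848  0.0044  0.158 ]]
centre [ 0.5632 -0.0532  0.158 ]
[0.104, 0.0593, 0.1032, 0.0658] [-76.4, 12.9, 100.0, -167.9]
S carton top FR,FL,BL,BR [[ 0.5513 -0.1039  0.158 ]
 [ 0.5255 -0.0037  0.158 ]
 [ 0.5859  0.009   0.158 ]
 [ 0.6035 -0.0906  0.158 ]]
centre [ 0.5666 -0.0473  0.158 ]
[0.1034, 0.0617, 0.1012, 0.0538] [104.4, 12.0, -80.0, -165.8]
T carton bottom L,R [[ 0.5308 -0.0048  0.012 ]
 [ 0.5499 -0.1043  0.012 ]]
T stand FL FR [[ 0.4671  0.1454  0.012 ]
 [ 0.5241 -0.1423  0.012 ]]
S stand FL, BL,BR [[ 0.472   0.1512  0.012 ]
 [ 0.64    0.1855  0.026 ]
 [ 0.7011 -0.1064  0.034 ]]
cap T,S [[0.5403 0.0755 0.186 ]
 [0.5402 0.0783 0.186 ]]
bottle bottom T (ends) [[0.5192 0.1111 0.012 ]
 [0.5427 0.034  0.012 ]]
jar S [0.6209 0.0206 0.094 ]
nA S,nB S [[ 0.6056  0.1369  0.108 ]
 [ 0.6413 -0.0753  0.117 ]]
nA T [0.6054 0.1338 0.108 ]
coaster T,S [[ 0.4688 -0.3041  0.007 ]
 [ 0.4737 -0.2986  0.007 ]]
board S FR FL BR [[0.3868 0.2475 0.015 ]
 [0.3592 0.3959 0.015 ]
 [0.6031 0.2696 0.015 ]]
board T BR BL FR [[0.6032 0.2638 0.015 ]
 [0.5851 0.401  0.015 ]
 [0.3724 0.2296 0.015 ]]
[[341.0, 285.0], [373.0, 286.0], [383.0, 241.0], [603.0, 268.0], [594.0, 368.0], [576.0, 397.0], [561.0, 360.0], [544.0, 360.0], [533.0, 334.0], [519.0, 340.0], [504.0, 330.0], [488.0, 333.0], [483.0, 349.0], [435.0, 357.0], [427.0, 403.0], [362.0, 396.0], [368.0, 354.0], [329.0, 342.0], [331.0, 321.0], [354.0, 316.0], [329.0, 309.0]]
((463.096435546875, 328.02716064453125), (270.4845886230469, 160.23196411132812), 5.590023994445801)
```

Measurements agree between the views to 3–6 mm, and the sizes check. Positions are: stand (0.584, 0.020) turned 11.5°, carton (0.565, -0.050), bottle (0.540, 0.077), jar (0.620, 0.018), coaster (0.471, -0.301) and board (0.481, 0.328) turned 7.6°.

```bash
cat > g.py <<'E'
import sys,numpy as np
from scipy.spatial.transform import Rotation as R
from bench import *
# usage: g.py x y z yawdeg(of tool y, world) [more poses]: turn & shift from the pose now
s=read_state();p=s["ee_pos"];r=R.from_quat(s["eef_rot"])
print('t',round(float(s['time']),2),'p',np.round(p,4),'yaw',round(float(np.degrees(np.arctan2(*r.as_matrix()[[1,0],1]))),2),'w',round(float(s['width']),4),'F',np.round(s['ft_force'],1))
a=list(map(float,sys.argv[1:]))
for i in range(0,len(a),4):
    x,y,z,w=a[i:i+4];w=np.radians(w);Y=np.array([np.cos(w),np.sin(w),0]);Z=np.array([0,0,-1.])
    rt=R.from_matrix(np.c_[np.cross(Y,Z),Y,Z])
    print(np.round((r.inv()*rt).as_rotvec(),3),np.round(r.inv().apply(np.array([x,y,z])-p),4))
E
python3 g.py .35 .38 .33 40  .565 -.05 .32 12.3
```

```text
t 0.1 p [0.2275 0.5818 0.2218] yaw 68.64 w 0.087 F [-1.  -0.1 -0.1]
[-0.001  0.     0.5  ] [-0.1876 -0.1434 -0.108 ]
[-0.001  0.001  0.983] [-0.5444 -0.4656 -0.0976]
```

Call:
play_rows(increments="0 0 0.05 0 0 -0.05 1; 0 0 0.1 -0.03 -0.02 -0.1 1; 0 0 0.2 -0.06 -0.05 -0.108 1; 0 0 0.3 -0.095 -0.075 -0.108 1; 0 0 0.4 -0.13 -0.1 -0.108 1; 0 0 0.5 -0.165 -0.125 -0.108 1; 0 0 0.5 -0.188 -0.143 -0.108 1; 0 0 0.5 -0.188 -0.143 -0.108 1")

```text
time: 0.9
ee_pos: [0.3536, 0.3764, 0.3309]
eef_rot: [0.426, 0.905, 0.0, 0.001]
ft_force: [-0.6, -0.1, 0.1]
width: 0.0872
grip_force: 0.0
```

```bash
python3 g.py .565 -.05 .32 12.3
```

```text
t 0.9 p [0.3536 0.3764 0.3309] yaw 39.6 w 0.0872 F [-0.6 -0.1  0.1]
[0.001 0.001 0.476] [-0.4633 -0.1089  0.0113]
```

Call:
play_rows(increments="0 0 0.06 -0.045 -0.01 0 1; 0 0 0.12 -0.093 -0.022 0 1; 0 0 0.18 -0.14 -0.033 0 1; 0 0 0.24 -0.186 -0.044 0 1; 0 0 0.3 -0.233 -0.055 0 1; 0 0 0.36 -0.28 -0.066 0 1; 0 0 0.42 -0.326 -0.077 0 1; 0 0 0.476 -0.372 -0.088 0 1")

```text
time: 1.7
ee_pos: [0.5228, 0.0379, 0.3305]
eef_rot: [0.625, 0.781, 0.0, -0.0]
ft_force: [0.8, 0.3, 0.2]
width: 0.0869
grip_force: 0.0
```

```bash
python3 g.py .565 -.05 .25 12.3
```

```text
t 1.7 p [0.5228 0.0379 0.3305] yaw 12.66 w 0.0869 F [0.8 0.3 0.2]
[ 0.    -0.     0.006] [-0.095   0.0219  0.0804]
```

Call:
play_rows(increments="0 0 0.006 -0.045 0.01 0.01 1; 0 0 0.006 -0.085 0.02 0.03 1; 0 0 0.006 -0.095 0.022 0.06 1; 0 0 0.006 -0.095 0.022 0.08 1; 0 0 0.006 -0.095 0.022 0.08 1; 0 0 0.006 -0.095 0.022 0.08 1")

```text
time: 2.3
ee_pos: [0.5648, -0.0481, 0.2509]
eef_rot: [0.626, 0.78, -0.0, -0.0]
ft_force: [-0.1, 0.0, -0.5]
width: 0.0869
grip_force: 0.0
```

```bash
cat > wr.py <<'E'
import sys;from h import *;from bench import *
s=read_state();c=dict(camera("wrist"));T=np.eye(4);T[:3,:3]=R.from_quat(s["eef_rot"]).as_matrix();T[:3,3]=s["ee_pos"]
c["camera_from_world"]=np.linalg.inv(T@c["mount"]);np.savez(sys.argv[1]+'.npz',**c)
a=cv2.resize(np.ascontiguousarray(c["color"][:,:,::-1]),(800,600))
print(np.round(s["ee_pos"],4),np.round(c["mount"],3).tolist())
cv2.imwrite('pics/'+sys.argv[1]+'.png',a)
E
python3 wr.py w1; python3 g.py .565 -.05 .122 12.3
```

```text
[ 0.5648 -0.0481  0.2509] [[-0.001, -0.968, -0.25, 0.067], [1.0, -0.001, -0.001, -0.002], [0.001, -0.25, 0.968, -0.162], [0.0, 0.0, 0.0, 1.0]]
t 2.35 p [ 0.5652 -0.0481  0.2516] yaw 12.45 w 0.087 F [0.1 0.4 0.4]
[ 0.001 -0.     0.003] [-0.0019 -0.0007  0.1296]
```

View pics/w1.png

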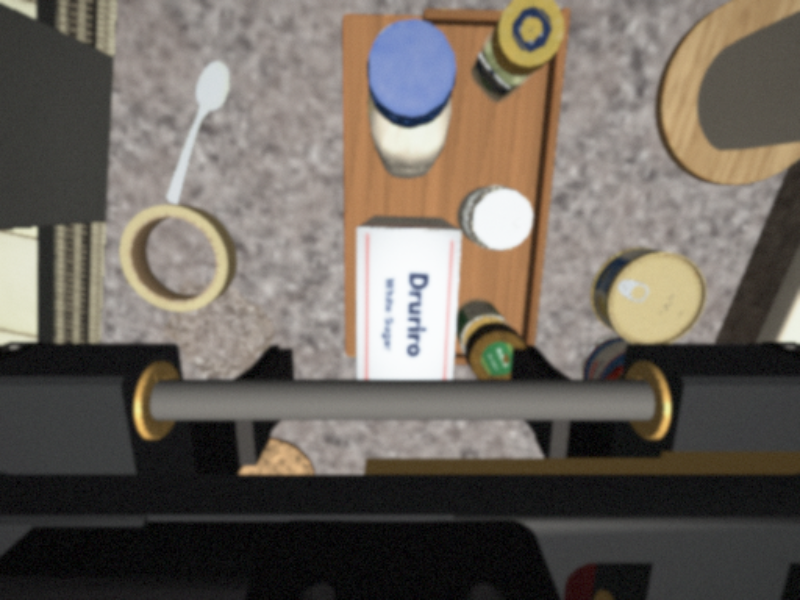

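The wrist view shows the carton top (357–461, y≥228) centred between the fingers, the bottle cap at (412,73), the jar at (502,218) and the yellow-capped jar at (530,30). I'll check these numerically.

```bash
python3 - <<'E'
from h import *
c=load('w1');f=lambda x,y,z:np.round(ray(c,(x+.5)/1.5625-.5,(y+.5)/1.5625-.5,z)[:2],4)
print('carton FL,BL', f(357,226,.158),f(461,232,.158),'F,B edge',f(357,375,.158),f(454,375,.158))
print('cap',f(412,73,.186),'jar',f(502,218,.094),'nA',f(530,30,.108))
print('stand F edge',f(345,16,.012),f(346,210,.012))
E
```

```text
carton FL,BL [ 0.5265 -0.0045] [0.5863 0.0052] F,B edge [ 0.5441 -0.0958] [ 0.6041 -0.0825]
cap [0.5409 0.0738] jar [0.6221 0.0181] nA [0.6048 0.1327]
stand F edge [0.4723 0.1464] [ 0.5014 -0.0051]
```

Call:
play_rows(increments="0 0 0.015 -0.002 0 0.04 1; 0 0 0.015 -0.002 0 0.08 1; 0 0 0.015 -0.002 0 0.11 1; 0 0 0.015 -0.002 0 0.129 1; 0 0 0.015 -0.002 0 0.129 1; 0 0 0.015 -0.002 0 0.129 1")

```text
time: 2.95
ee_pos: [0.566, -0.0505, 0.1231]
eef_rot: [0.632, 0.775, 0.001, 0.001]
ft_force: [-0.2, -1.0, 0.4]
width: 0.0874
grip_force: 0.0
```

Call:
play_rows(increments="0 0 0 0 0 0 0.6; 0 0 0 0 0 0 0.6; 0 0 0 0 0 0 0.6; 0 0 0 0 0 0 0.6; 0 0 0 0 0 0 0.6; 0 0 0 0 0 0 0.6; 0 0 0 0 0 0 0.6; 0 0 0 0 0 0 0.6", grip_force=20)

```text
time: 3.75
ee_pos: [0.5659, -0.0507, 0.1223]
eef_rot: [0.633, 0.775, 0.001, 0.001]
ft_force: [1.7, 0.0, 5.9]
width: 0.0647
grip_force: 19.9
```

```bash
python3 g.py .566 -.05 .34 11.5
```

```text
t 3.75 p [ 0.5659 -0.0507  0.1223] yaw 11.53 w 0.0647 F [1.7 0.  5.9]
[0.002 0.    0.   ] [ 0.0007  0.0006 -0.2177]
```

Call:
play_rows(increments="0 0 0 0 0 -0.01 0.6; 0 0 0 0 0 -0.03 0.6; 0 0 0 0 0 -0.06 0.6; 0 0 0 0 0 -0.095 0.6; 0 0 0 0 0 -0.13 0.6; 0 0 0 0 0 -0.165 0.6; 0 0 0 0 0 -0.2 0.6; 0 0 0 0 0 -0.22 0.6", grip_force=25)

```text
time: 4.55
ee_pos: [0.5648, -0.0513, 0.3441]
eef_rot: [0.633, 0.774, 0.0, 0.0]
ft_force: [0.8, -0.5, -4.6]
width: 0.0645
grip_force: 24.9
```

```bash
python3 g.py .42 .32 .34 7.6
```

```text
t 4.55 p [ 0.5648 -0.0513  0.3441] yaw 11.49 w 0.0645 F [ 0.8 -0.5 -4.6]
[0.001 0.    0.068] [ 0.3927 -0.0679  0.0041]
```

Call:
play_rows(increments="0 0 0 0.02 -0.004 0 0.6; 0 0 0 0.055 -0.01 0 0.6; 0 0 0.01 0.1 -0.017 0 0.6; 0 0 0.02 0.145 -0.025 0 0.6; 0 0 0.03 0.19 -0.033 0 0.6; 0 0 0.04 0.235 -0.041 0 0.6; 0 0 0.05 0.27 -0.047 0 0.6; 0 0 0.06 0.3 -0.052 0 0.6")

```text
time: 5.35
ee_pos: [0.4524, 0.2341, 0.3412]
eef_rot: [0.655, 0.755, -0.001, -0.0]
ft_force: [0.3, -0.7, -3.4]
width: 0.0649
grip_force: 24.9
```

```bash
python3 g.py .42 .32 .34 7.6  .42 .32 .128 7.6
```

```text
t 5.35 p [0.4524 0.2341 0.3412] yaw 8.14 w 0.0649 F [ 0.3 -0.7 -3.4]
[-0.002  0.001  0.009] [ 0.0896 -0.02    0.0011]
[-0.002  0.001  0.009] [ 0.0898 -0.0196  0.2131]
```

Call:
play_rows(increments="0 0 0.009 0.03 -0.007 0 0.6; 0 0 0.009 0.06 -0.014 0.01 0.6; 0 0 0.009 0.09 -0.02 0.03 0.6; 0 0 0.009 0.09 -0.02 0.07 0.6; 0 0 0.009 0.09 -0.02 0.11 0.6; 0 0 0.009 0.09 -0.02 0.15 0.6; 0 0 0.009 0.09 -0.02 0.185 0.6; 0 0 0.009 0.09 -0.02 0.2 0.6")

```text
time: 6.15
ee_pos: [0.4197, 0.3168, 0.1376]
eef_rot: [0.659, 0.752, -0.004, -0.0]
ft_force: [0.0, 0.5, -3.3]
width: 0.0646
grip_force: 24.9
```

```bash
python3 g.py .42 .32 .125 7.6
```

```text
t 6.15 p [0.4197 0.3168 0.1376] yaw 7.55 w 0.0646 F [ 0.   0.5 -3.3]
[-0.005  0.005 -0.001] [0.0032 0.0008 0.0126]
```

Call:
play_rows(increments="-0.004 0.004 0 0.002 0 0.004 0.6; -0.004 0.004 0 0.003 0 0.007 0.6; -0.004 0.004 0 0.003 0 0.009 0.6; -0.004 0.004 0 0.003 0 0.011 0.6; -0.004 0.004 0 0.003 0 0.0115 0.6; -0.004 0.004 0 0.003 0 0.012 0.6; -0.004 0.004 0 0.003 0 0.012 0.6")

```text
time: 6.85
ee_pos: [0.4215, 0.322, 0.1298]
eef_rot: [0.659, 0.752, 0.003, -0.0]
ft_force: [-0.4, 0.6, -3.3]
width: 0.0645
grip_force: 24.9
```

Call:
play_rows(increments="0 0 0 0 0 0.001 0.6; 0 0 0 0 0 0.001 0.6; 0 0 0 0 0 0.002 0.6; 0 0 0 0 0 0.002 0.6; 0 0 0 0 0 0.003 0.6; 0 0 0 0 0 0.003 0.6")

```text
time: 7.45
ee_pos: [0.4214, 0.3219, 0.1264]
eef_rot: [0.659, 0.752, 0.003, -0.0]
ft_force: [-0.5, 0.3, -3.4]
width: 0.0643
grip_force: 24.9
```

Call:
play_rows(increments="0 0 0 0 0 0.0007 0.6; 0 0 0 0 0 0.0014 0.6; 0 0 0 0 0 0.0014 0.6; 0 0 0 0 0 0.002 0.6; 0 0 0 0 0 0.002 0.6")

```text
time: 7.95
ee_pos: [0.4214, 0.3229, 0.1255]
eef_rot: [0.659, 0.752, 0.004, -0.001]
ft_force: [-3.5, 1.5, 7.3]
width: 0.0645
grip_force: 24.8
```

Contact. I'll release and rise.

Call:
play_rows(increments="0 0 0 0 0 -0.0005 0.8; 0 0 0 0 0 -0.0005 1; 0 0 0 0 0 -0.0005 1; 0 0 0 0 0 -0.0005 1; 0 0 0 0 0 -0.0005 1; 0 0 0 0 0 -0.03 1; 0 0 0 0 0 -0.07 1; 0 0 0 0 0 -0.11 1")

```text
time: 8.75
ee_pos: [0.4207, 0.3211, 0.2356]
eef_rot: [0.659, 0.752, 0.002, -0.0]
ft_force: [1.2, -0.3, 0.2]
width: 0.0869
grip_force: 0.0
```

```bash
python3 g.py .541 .0755 .26 11.5
```

```text
t 8.75 p [0.4207 0.3211 0.2356] yaw 7.55 w 0.0869 F [ 1.2 -0.3  0.2]
[ 0.003 -0.003 -0.069] [-0.2592  0.087  -0.025 ]
```

Call:
play_rows(increments="0 0 0 -0.03 0.01 -0.02 1; 0.003 -0.003 -0.02 -0.075 0.025 -0.025 1; 0.003 -0.003 -0.04 -0.12 0.04 -0.025 1; 0.003 -0.003 -0.06 -0.165 0.055 -0.025 1; 0.003 -0.003 -0.069 -0.21 0.07 -0.025 1; 0.003 -0.003 -0.069 -0.245 0.083 -0.025 1; 0.003 -0.003 -0.069 -0.259 0.087 -0.025 1; 0.003 -0.003 -0.069 -0.259 0.087 -0.025 1")

```text
time: 9.55
ee_pos: [0.542, 0.0732, 0.2588]
eef_rot: [0.634, 0.773, 0.0, 0.0]
ft_force: [-0.1, 0.1, -0.2]
width: 0.0869
grip_force: 0.0
```

```bash
python3 wr.py w2; python3 g.py .541 .0755 .157 11.5
```

```text
[0.542  0.0732 0.2588] [[-0.001, -0.968, -0.25, 0.067], [1.0, -0.001, -0.001, -0.002], [0.001, -0.25, 0.968, -0.162], [0.0, 0.0, 0.0, 1.0]]
t 9.6 p [0.5414 0.0754 0.2587] yaw 11.4 w 0.087 F [-0.2  1.6 -0.3]
[ 0.001 -0.001 -0.002] [ 1.000e-04 -4.000e-04  1.017e-01]
```

View pics/w2.png

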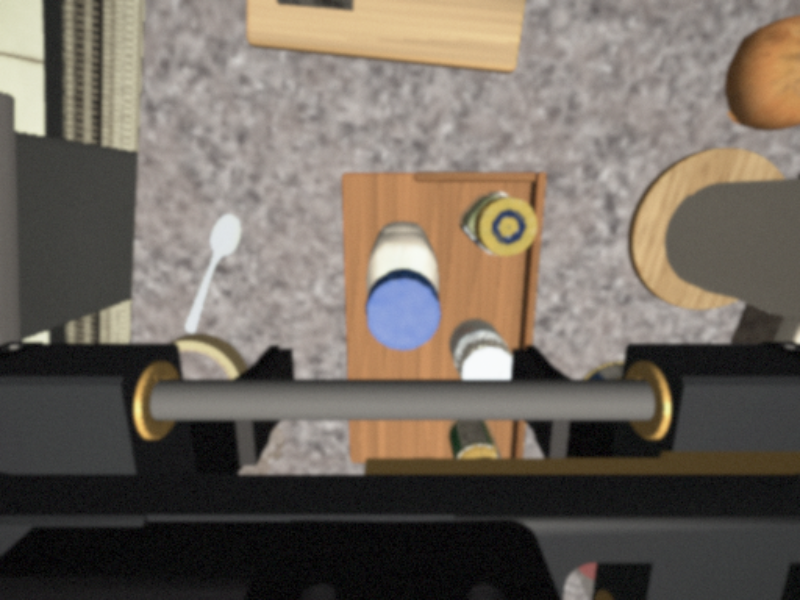

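The cap at (403,313) is centred between the fingers. The board at top shows near edges and the jars are undisturbed. Next I descend on the cap.

Call:
play_rows(increments="0 0 0 0 0 0.03 1; 0 0 0 0 0 0.06 1; 0 0 0 0 0 0.085 1; 0 0 0 0 0 0.1 1; 0 0 0 0 0 0.102 1; 0 0 0 0 0 0.102 1")

```text
time: 10.2
ee_pos: [0.5411, 0.0774, 0.157]
eef_rot: [0.632, 0.775, 0.001, -0.0]
ft_force: [-0.5, -0.1, 0.8]
width: 0.087
grip_force: 0.0
```

Call:
play_rows(increments="0 0 0 0 0 0 0.4; 0 0 0 0 0 0 0.4; 0 0 0 0 0 0 0.4; 0 0 0 0 0 0 0.4; 0 0 0 0 0 0 0.4; 0 0 0 0 0 0 0.4; 0 0 0 0 0 0 0.4; 0 0 0 0 0 0 0.4", grip_force=20)

```text
time: 11.0
ee_pos: [0.5415, 0.0762, 0.1569]
eef_rot: [0.633, 0.774, 0.001, 0.0]
ft_force: [0.0, 0.5, -0.2]
width: 0.0438
grip_force: 20.0
```

```bash
python3 g.py .541 .0755 .3 11.5
```

```text
t 11.0 p [0.5415 0.0762 0.1569] yaw 11.51 w 0.0438 F [ 0.   0.5 -0.2]
[ 0.001 -0.001  0.   ] [-0.0005 -0.0004 -0.1431]
```

Call:
play_rows(increments="0 0 0 0 0 -0.01 0.4; 0 0 0 0 0 -0.03 0.4; 0 0 0 0 0 -0.06 0.4; 0 0 0 0 0 -0.09 0.4; 0 0 0 0 0 -0.12 0.4; 0 0 0 0 0 -0.14 0.4; 0 0 0 0 0 -0.14 0.4; 0 0 0 0 0 -0.14 0.4")

```text
time: 11.8
ee_pos: [0.5411, 0.076, 0.2965]
eef_rot: [0.633, 0.774, 0.001, -0.0]
ft_force: [-0.2, -0.2, -2.8]
width: 0.044
grip_force: 20.0
```

```bash
python3 g.py .5226 .334 .297 7.6
```

```text
t 11.8 p [0.5411 0.076  0.2965] yaw 11.51 w 0.044 F [-0.2 -0.2 -2.8]
[ 0.001 -0.001  0.068] [ 2.565e-01  3.340e-02 -2.000e-04]
```

Call:
play_rows(increments="0 0 0 0.015 0.002 0 0.4; 0 0 0 0.045 0.006 0 0.4; 0 0 0.02 0.085 0.011 0 0.4; 0 0 0.04 0.13 0.017 0 0.4; 0 0 0.06 0.175 0.023 0 0.4; 0 0 0.068 0.215 0.028 0 0.4; 0 0 0.068 0.245 0.032 0 0.4; 0 0 0.068 0.256 0.033 0 0.4")

```text
time: 12.6
ee_pos: [0.5197, 0.3386, 0.2947]
eef_rot: [0.656, 0.754, -0.001, -0.001]
ft_force: [0.5, 0.6, -2.0]
width: 0.0441
grip_force: 20.0
```

Call:
play_rows(increments="0 0 0 0 0 0 0.4; 0 0 0 0 0 0.02 0.4; 0 0 0 0 0 0.05 0.4; 0 0 0 0 0 0.08 0.4; 0 0 0 0 0 0.105 0.4; 0 0 0 0 0 0.12 0.4; 0 0 0 0 0 0.125 0.4; 0 0 0 0 0 0.125 0.4")

```text
time: 13.4
ee_pos: [0.5228, 0.333, 0.1722]
eef_rot: [0.659, 0.752, 0.001, 0.0]
ft_force: [0.5, -0.2, -1.8]
width: 0.044
grip_force: 20.0
```

```bash
python3 g.py .5226 .334 .16 7.6
```

```text
t 13.4 p [0.5228 0.333  0.1722] yaw 7.57 w 0.044 F [ 0.5 -0.2 -1.8]
[ 0.001 -0.001 -0.   ] [ 0.001  -0.0001  0.0122]
```

Call:
play_rows(increments="0 0 0 0 0 0.005 0.4; 0 0 0 0 0 0.008 0.4; 0 0 0 0 0 0.01 0.4; 0 0 0 0 0 0.011 0.4; 0 0 0 0 0 0.012 0.4; 0 0 0 0 0 0.0125 0.4; 0 0 0 0 0 0.0125 0.4; 0 0 0 0 0 0.0125 0.4")

```text
time: 14.2
ee_pos: [0.5227, 0.3337, 0.1599]
eef_rot: [0.659, 0.753, 0.001, 0.0]
ft_force: [0.3, -0.2, 1.0]
width: 0.0437
grip_force: 20.0
```

Call:
play_rows(increments="0 0 0 0 0 0.0003 0.6; 0 0 0 0 0 0 0.9; 0 0 0 0 0 0 1; 0 0 0 0 0 0 1; 0 0 0 0 0 -0.02 1; 0 0 0 0 0 -0.06 1; 0 0 0 0 0 -0.09 1; 0 0 0 0 0 -0.09 1")

```text
time: 15.0
ee_pos: [0.5243, 0.3344, 0.2545]
eef_rot: [0.659, 0.752, 0.004, 0.001]
ft_force: [-0.0, -0.1, -0.9]
width: 0.0863
grip_force: 0.0
```

```bash
python3 wr.py w3; python3 g.py .6205 .0185 .25 11.5
```

```text
[0.5243 0.3344 0.2545] [[-0.001, -0.968, -0.25, 0.067], [1.0, -0.001, -0.001, -0.002], [0.001, -0.25, 0.968, -0.162], [0.0, 0.0, 0.0, 1.0]]
t 15.05 p [0.5234 0.334  0.2518] yaw 7.61 w 0.0869 F [-0.6  0.2 -0.9]
[ 0.005 -0.003 -0.068] [-0.3256  0.0544  0.001 ]
```

View pics/w3.png

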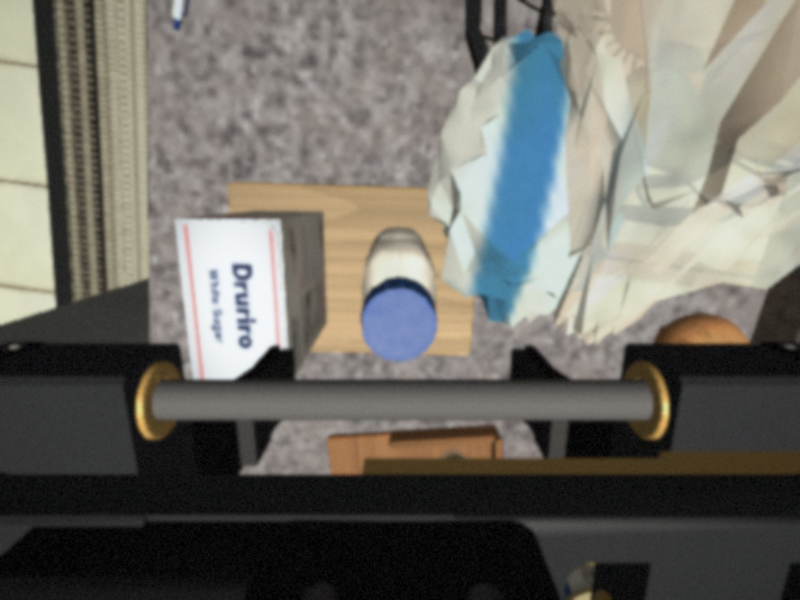

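Carton (180–285, 218+) and bottle (cap 400,320) both stand on the board, between its edges at rows 185 and 353. Next is the jar.

Call:
play_rows(increments="0 0 0 -0.03 0.005 0 1; 0 0 -0.01 -0.075 0.012 0 1; 0 0 -0.02 -0.12 0.02 0 1; 0 0 -0.03 -0.165 0.028 0 1; 0 0 -0.04 -0.21 0.035 0 1; 0 0 -0.05 -0.255 0.043 0 1; 0.003 -0.003 -0.06 -0.3 0.05 0 1; 0.004 -0.003 -0.068 -0.325 0.054 0 1")

```text
time: 15.85
ee_pos: [0.6191, 0.0138, 0.2481]
eef_rot: [0.634, 0.773, -0.003, -0.0]
ft_force: [-0.7, -0.1, 0.1]
width: 0.0868
grip_force: 0.0
```

Call:
play_rows(increments="0 0 0 0.06 0 0 1; 0 0 0 0.07 0 0 1; 0 0 0 0.07 0 0 1; 0 0 0 0.07 0 0 1")

```text
time: 16.25
ee_pos: [0.6047, 0.0871, 0.2481]
eef_rot: [0.632, 0.775, -0.003, -0.0]
ft_force: [0.6, -1.5, 0.1]
width: 0.0869
grip_force: 0.0
```

```bash
python3 wr.py w4; python3 - <<'E'
from h import *
c=load('w4');g=cv2.cvtColor(c["color"],cv2.COLOR_RGB2HSV)
m=cv2.inRange(g,(0,0,190),(180,45,255));m[225:]=0;m[:,:180]=0;m[:,360:]=0
for k in cv2.findContours(m,0,2)[0]:
    if cv2.contourArea(k)>200:
        (u,v),r=cv2.minEnclosingCircle(k);print(u,v,r,ray(c,u,v,.094))
E
python3 g.py .6205 .0185 .25 11.5
```

```text
[0.6047 0.0871 0.2481] [[-0.001, -0.968, -0.25, 0.067], [1.0, -0.001, -0.001, -0.002], [0.001, -0.25, 0.968, -0.162], [0.0, 0.0, 0.0, 1.0]]
t 16.3 p [0.605  0.0862 0.2484] yaw 11.48 w 0.0868 F [ 0.3 -0.2 -0. ]
[-0.004  0.003 -0.   ] [-0.0694  0.0018 -0.0014]
```

View pics/w4.png

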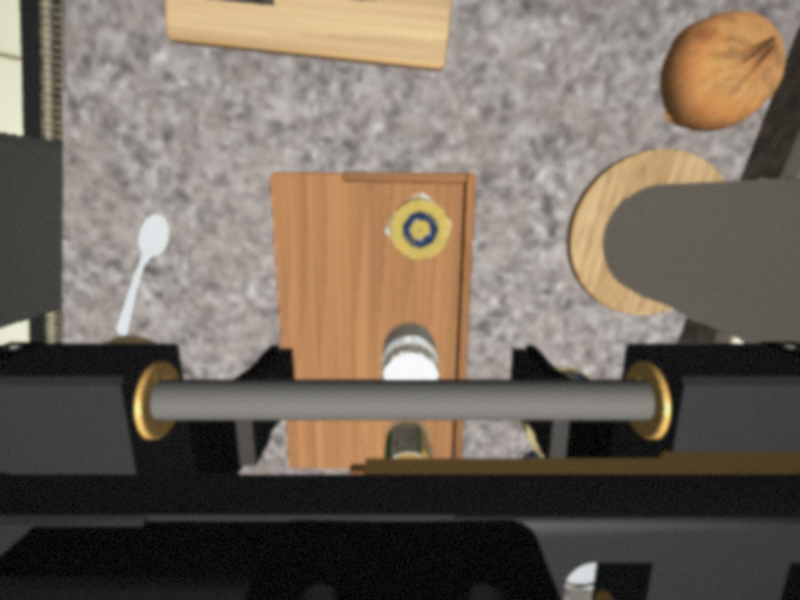

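The jar cap (412, ~365) is partly behind the gripper bar, and the neighbours are untouched.

```bash
python3 - <<'E'
from h import *
c=load('w4')
for y in(355,375): print(ray(c,412.5/1.5625-.5,y/1.5625-.5,.094))
E
python3 g.py .6218 .0182 .2 11.5
```

```text
[0.62009733 0.03739753 0.094     ]
[0.62352767 0.02104752 0.094     ]
t 16.3 p [0.605  0.0862 0.2484] yaw 11.48 w 0.0868 F [ 0.3 -0.2 -0. ]
[-0.004  0.003 -0.   ] [-0.0698  0.0032  0.0486]
```

Call:
play_rows(increments="-0.004 0.003 0 -0.03 0.002 0 1; -0.004 0.003 0 -0.06 0.004 0.01 1; -0.004 0.003 0 -0.07 0.0045 0.03 1; -0.004 0.003 0 -0.07 0.0045 0.065 1; -0.004 0.003 0 -0.07 0.0045 0.1 1; -0.004 0.003 0 -0.07 0.0045 0.14 1; -0.004 0.003 0 -0.07 0.0045 0.17 1; -0.004 0.003 0 -0.07 0.0045 0.182 1")

```text
time: 17.1
ee_pos: [0.6211, 0.0174, 0.064]
eef_rot: [0.633, 0.774, -0.001, -0.001]
ft_force: [-0.8, 0.1, -1.0]
width: 0.0868
grip_force: 0.0
```

Call:
play_rows(increments="0 0 0 0 0 0 1; 0 0 0 0 0 0 1; 0 0 0 0 0 0 0.4; 0 0 0 0 0 0 0.4; 0 0 0 0 0 0 0.4; 0 0 0 0 0 0 0.4; 0 0 0 0 0 0 0.4; 0 0 0 0 0 0 0.4", grip_force=12)

```text
time: 17.9
ee_pos: [0.6232, 0.019, 0.0674]
eef_rot: [0.633, 0.774, 0.001, -0.0]
ft_force: [2.0, 0.5, 2.3]
width: 0.0469
grip_force: 1.0
```

```bash
python3 g.py .623 .018 .22 11.5 .471 -.301 .22 11.5
```

```text
t 17.9 p [0.6232 0.019  0.0674] yaw 11.52 w 0.0469 F [2.  0.5 2.3]
[ 0.001 -0.001  0.   ] [-0.0008 -0.0002 -0.1526]
[ 0.001 -0.001  0.   ] [-0.283  -0.2128 -0.1531]
```

Call:
play_rows(increments="0 0 0 0 0 0 0.4; 0 0 0 0 0 0 0.4; 0 0 0 0 0 -0.01 0.4; 0 0 0 0 0 -0.04 0.4; 0 0 0 0 0 -0.08 0.4; 0 0 0 0 0 -0.12 0.4; 0 0 0 0 0 -0.15 0.4; 0 0 0 0 0 -0.153 0.4")

```text
time: 18.7
ee_pos: [0.6246, 0.0185, 0.2254]
eef_rot: [0.633, 0.774, 0.003, 0.002]
ft_force: [1.2, -0.1, -1.1]
width: 0.0454
grip_force: 12.2
```

Call:
play_rows(increments="0 0 0 -0.02 -0.015 0 0.4; 0 0 0 -0.05 -0.04 0 0.4; 0 0 0 -0.08 -0.065 0 0.4; 0 0 0 -0.115 -0.09 0 0.4; 0 0 0 -0.15 -0.115 0 0.4; 0 0 0 -0.185 -0.14 0 0.4; 0 0 0 -0.2 -0.155 0 0.4; 0 0 0 -0.2 -0.16 0 0.4")

```text
time: 19.5
ee_pos: [0.5039, -0.2125, 0.2198]
eef_rot: [0.635, 0.773, 0.0, -0.0]
ft_force: [-0.9, 0.5, -2.7]
width: 0.0453
grip_force: 12.3
```

```bash
python3 g.py .471 -.301 .22 11.5; python3 wr.py w5
```

```text
t 19.5 p [ 0.5039 -0.2125  0.2198] yaw 11.2 w 0.0453 F [-0.9  0.5 -2.7]
[-0.    -0.001 -0.005] [-0.0805 -0.0494 -0.0003]
[ 0.5039 -0.2125  0.2198] [[-0.001, -0.968, -0.25, 0.067], [1.0, -0.001, -0.001, -0.002], [0.001, -0.25, 0.968, -0.162], [0.0, 0.0, 0.0, 1.0]]
```

View pics/w5.png

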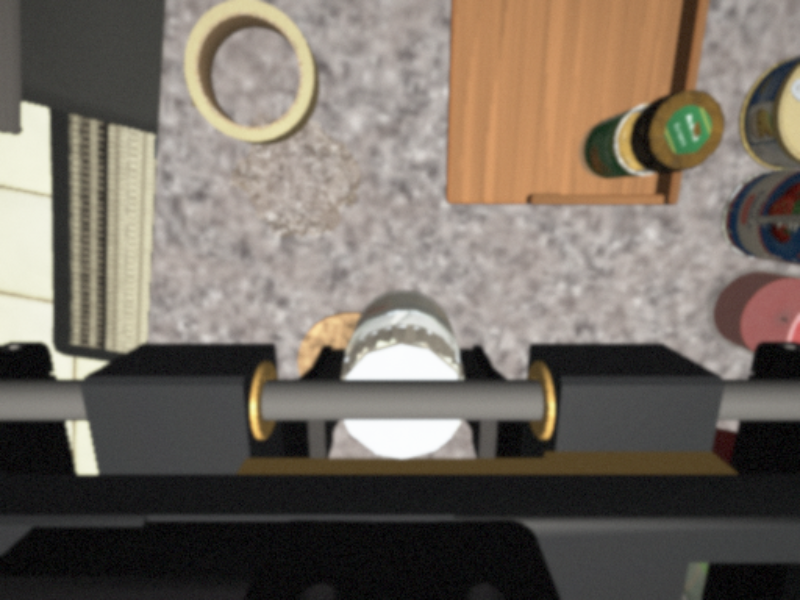

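The jar is held upright (cap 403,400), and the coaster edge shows at (320,335), as expected.

Call:
play_rows(increments="0 0 0 -0.025 -0.015 0 0.4; 0 0 0 -0.055 -0.034 0 0.4; 0 0 0 -0.08 -0.049 0 0.4; 0 0 0 -0.08 -0.049 0.03 0.4; 0 0 0 -0.08 -0.049 0.07 0.4; 0 0 0 -0.08 -0.049 0.11 0.4; 0 0 0 -0.08 -0.049 0.13 0.4; 0 0 0 -0.08 -0.049 0.13 0.4")

```text
time: 20.35
ee_pos: [0.4731, -0.2945, 0.0866]
eef_rot: [0.632, 0.775, -0.0, -0.003]
ft_force: [0.2, 0.2, -0.9]
width: 0.0452
grip_force: 12.3
```

```bash
python3 g.py .471 -.301 .0624 11.5; python3 - <<'E'
from h import *;from bench import *
for n in("top","scene"):
    c=camera(n);np.savez(n+'1.npz',**c)
t=load('top1');s=load('scene1')
a=np.hstack([cv2.resize(np.ascontiguousarray(t["color"][200:290,300:400,::-1]),None,fx=4,fy=4,interpolation=2),cv2.resize(np.ascontiguousarray(s["color"][95:185,120:220,::-1]),None,fx=4,fy=4,interpolation=2)])
cv2.imwrite('pics/co.png',a)
E
```

```text
t 20.35 p [ 0.4731 -0.2945  0.0866] yaw 11.64 w 0.0452 F [ 0.2  0.2 -0.9]
[-0.004 -0.005  0.002] [-0.006  -0.0033  0.0242]
```

View pics/co.png

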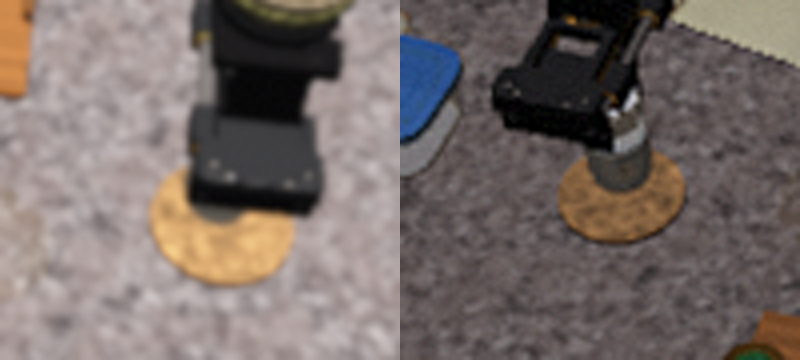

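Both views show the jar just above the coaster's centre. I'll lower it.

Call:
play_rows(increments="0 0 0 -0.003 -0.002 0.006 0.4; 0 0 0 -0.006 -0.0033 0.012 0.4; 0 0 0 -0.006 -0.0033 0.017 0.4; 0 0 0 -0.006 -0.0033 0.02 0.4; 0 0 0 -0.006 -0.0033 0.021 0.4; 0 0 0 -0.006 -0.0033 0.021 0.4; 0 0 0 -0.006 -0.0033 0.021 0.4; 0 0 0 -0.006 -0.0033 0.021 0.4")

```text
time: 21.25
ee_pos: [0.4723, -0.3037, 0.069]
eef_rot: [0.633, 0.775, 0.001, 0.0]
ft_force: [0.2, 0.8, -1.4]
width: 0.045
grip_force: 12.3
```

```bash
python3 g.py .471 -.301 .0624 11.5
```

```text
t 21.25 p [ 0.4723 -0.3037  0.069 ] yaw 11.52 w 0.045 F [ 0.2  0.8 -1.4]
[ 0.001 -0.001  0.   ] [ 0.0029 -0.0008  0.0066]
```

Call:
play_rows(increments="0 0 0 0.002 0 0.002 0.4; 0 0 0 0.002 0 0.004 0.4; 0 0 0 0.002 0 0.005 0.4; 0 0 0 0.002 0 0.0055 0.4; 0 0 0 0.002 0 0.006 0.4; 0 0 0 0.002 0 0.006 0.4; 0 0 0 0.002 0 0.0063 0.4; 0 0 0 0.002 0 0.0063 0.4")

```text
time: 22.05
ee_pos: [0.4718, -0.3017, 0.0625]
eef_rot: [0.633, 0.774, 0.001, -0.0]
ft_force: [0.9, -0.5, -1.6]
width: 0.0452
grip_force: 12.3
```

Call:
play_rows(increments="0 0 0 0 0 0.0005 0.4; 0 0 0 0 0 0.001 0.4; 0 0 0 0 0 0.001 0.4; 0 0 0 0 0 0.0015 0.4; 0 0 0 0 0 0.0015 0.4")

```text
time: 22.55
ee_pos: [0.4725, -0.302, 0.0621]
eef_rot: [0.633, 0.775, 0.001, 0.001]
ft_force: [-1.5, 1.7, 9.3]
width: 0.0451
grip_force: 12.4
```

Contact. Release, rise and back off.

Call:
play_rows(increments="0 0 0 0 0 -0.0005 0.6; 0 0 0 0 0 -0.0005 0.9; 0 0 0 0 0 -0.0005 1; 0 0 0 0 0 -0.0005 1; 0 0 0 0 0 -0.0005 1; 0 0 0 0 0 -0.03 1; 0 0 0 0 0 -0.075 1; 0 0 0 0 0 -0.12 1")

```text
time: 23.35
ee_pos: [0.471, -0.3017, 0.1821]
eef_rot: [0.633, 0.774, 0.0, -0.001]
ft_force: [1.0, -0.1, 0.5]
width: 0.0866
grip_force: 0.0
```

```bash
python3 g.py .471 -.2 .25 11.5  .5227 .334 .26 7.6
```

```text
t 23.35 p [ 0.471  -0.3017  0.1821] yaw 11.5 w 0.0866 F [ 1.  -0.1  0.5]
[-0.    -0.002 -0.   ] [ 0.0998  0.0202 -0.0678]
[-0.    -0.002  0.068] [ 0.6128  0.1773 -0.077 ]
```

Call:
play_rows(increments="0 0 0 0.03 0.01 -0.03 1; 0 0 0 0.075 0.02 -0.06 1; 0 0 0 0.12 0.035 -0.075 1; 0 0 0 0.165 0.05 -0.075 1; 0 0 0.02 0.213 0.065 -0.075 1; 0 0 0.03 0.26 0.08 -0.075 1; 0 0 0.05 0.307 0.092 -0.075 1; 0 0 0.068 0.35 0.105 -0.075 1")

```text
time: 24.15
ee_pos: [0.5042, 0.0645, 0.2567]
eef_rot: [0.659, 0.753, 0.001, -0.0]
ft_force: [0.6, 0.0, 0.2]
width: 0.0867
grip_force: 0.0
```

```bash
python3 g.py .5227 .334 .26 7.6; python3 - <<'E'
from h import *;from bench import *
for n in("top","scene"):
    c=camera(n);np.savez(n+'2.npz',**c)
t=load('top2');s=load('scene2')
a=np.hstack([cv2.resize(np.ascontiguousarray(t["color"][210:290,310:390,::-1]),None,fx=5,fy=5,interpolation=2),cv2.resize(np.ascontiguousarray(s["color"][95:175,135:215,::-1]),None,fx=5,fy=5,interpolation=2)])
cv2.imwrite('pics/co2.png',a)
E
```

```text
t 24.15 p [0.5042 0.0645 0.2567] yaw 7.62 w 0.0867 F [0.6 0.  0.2]
[ 0.001 -0.002  0.   ] [ 0.2647  0.0541 -0.0028]
```

View pics/co2.png

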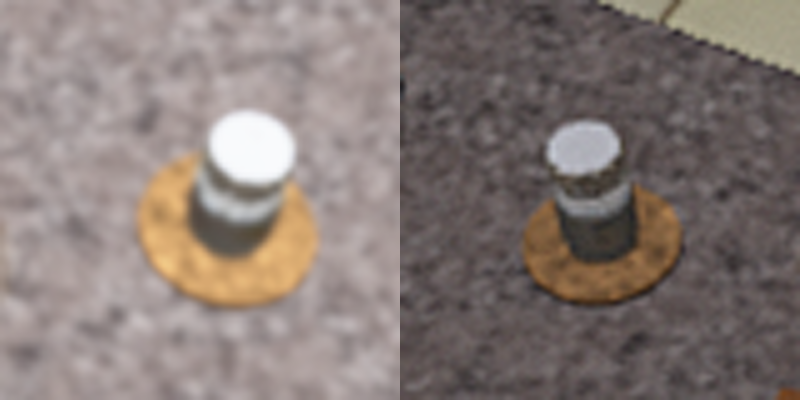

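The jar stands upright on the coaster in both views (cap tops at 252,145 and 584,147).

```bash
python3 - <<'E'
from h import *
t=load('top2');s=load('scene2')
print('T jar',ray(t,310+252/5-.5,210+146/5-.5,.089),'coaster',ray(t,310+228/5-.5,210+228/5-.5,.007))
print('S jar',ray(s,135+184/5-.5,95+147/5-.5,.089),'coaster',ray(s,135+203/5-.5,95+241/5-.5,.007))
E
```

```text
T jar [ 0.47171447 -0.30337233  0.089     ] coaster [ 0.47014919 -0.30407526  0.007     ]
S jar [ 0.47168781 -0.29937327  0.089     ] coaster [ 0.47268058 -0.29851873  0.007     ]
```

Call:
play_rows(increments="0 0 0 0.03 0.006 0 1; 0 0 0 0.075 0.015 0 1; 0 0 0 0.12 0.025 0 1; 0 0 0 0.165 0.035 0 1; 0 0 0 0.21 0.044 0 1; 0 0 0 0.25 0.051 0 1; 0 0 0 0.265 0.054 0 1; 0 0 0 0.265 0.054 0 1")

```text
time: 25.05
ee_pos: [0.5223, 0.3338, 0.2559]
eef_rot: [0.657, 0.754, 0.0, -0.0]
ft_force: [-0.0, 0.1, 0.1]
width: 0.0872
grip_force: 0.0
```

```bash
python3 g.py .5227 .3337 .16 7.6
```

```text
t 25.05 p [0.5223 0.3338 0.2559] yaw 7.82 w 0.0872 F [-0.   0.1  0.1]
[-0.    -0.001  0.004] [-0.0002  0.0004  0.0959]
```

The jar is within 2 mm of the coaster centre. Next is the bottle.

Call:
play_rows(increments="0 0 0.004 0 0 0.03 1; 0 0 0.004 0 0 0.06 1; 0 0 0.004 0 0 0.08 1; 0 0 0.004 0 0 0.094 1; 0 0 0.004 0 0 0.096 1; 0 0 0.004 0 0 0.096 1")

```text
time: 25.65
ee_pos: [0.5236, 0.3312, 0.1615]
eef_rot: [0.66, 0.751, 0.001, 0.0]
ft_force: [1.2, 0.7, 0.8]
width: 0.0873
grip_force: 0.0
```

Call:
play_rows(increments="0 0 0 0 0 0 0.4; 0 0 0 0 0 0 0.4; 0 0 0 0 0 0 0.4; 0 0 0 0 0 0 0.4; 0 0 0 0 0 0 0.4; 0 0 0 0 0 0 0.4; 0 0 0 0 0 0 0.4; 0 0 0 0 0 0 0.4", grip_force=20)

```text
time: 26.45
ee_pos: [0.5231, 0.332, 0.1608]
eef_rot: [0.66, 0.751, 0.001, -0.0]
ft_force: [-0.4, -0.7, 0.9]
width: 0.0438
grip_force: 20.0
```

Call:
play_rows(increments="0 0 0 0 0 0 0.4; 0 0 0 0 0 -0.01 0.4; 0 0 0 0 0 -0.03 0.4; 0 0 0 0 0 -0.06 0.4; 0 0 0 0 0 -0.09 0.4; 0 0 0 0 0 -0.12 0.4; 0 0 0 0 0 -0.14 0.4; 0 0 0 0 0 -0.14 0.4")

```text
time: 27.25
ee_pos: [0.524, 0.3323, 0.3045]
eef_rot: [0.66, 0.751, 0.003, 0.0]
ft_force: [-0.4, -0.2, -2.0]
width: 0.044
grip_force: 20.0
```

```bash
python3 g.py .5415 .0762 .30 11.5
```

```text
t 27.25 p [0.524  0.3323 0.3045] yaw 7.38 w 0.044 F [-0.4 -0.2 -2. ]
[ 0.006 -0.004 -0.072] [-0.2562 -0.0155  0.0034]
```

Call:
play_rows(increments="0 0 0 -0.02 -0.001 0 0.4; 0 0 0 -0.055 -0.003 0 0.4; 0 0 -0.02 -0.1 -0.006 0 0.4; 0 0 -0.04 -0.145 -0.009 0 0.4; 0 0 -0.06 -0.19 -0.012 0 0.4; 0 0 -0.07 -0.23 -0.014 0 0.4; 0 0 -0.07 -0.25 -0.015 0 0.4; 0 0 -0.07 -0.257 -0.0155 0 0.4")

```text
time: 28.05
ee_pos: [0.5402, 0.0712, 0.2995]
eef_rot: [0.635, 0.772, -0.0, -0.0]
ft_force: [-0.2, 0.7, -1.7]
width: 0.0433
grip_force: 20.0
```

Call:
play_rows(increments="0 0 0 0 0 0 0.4; 0 0 0 0 0 0.02 0.4; 0 0 0 0 0 0.05 0.4; 0 0 0 0 0 0.08 0.4; 0 0 0 0 0 0.11 0.4; 0 0 0 0 0 0.125 0.4; 0 0 0 0 0 0.13 0.4; 0 0 0 0 0 0.13 0.4")

```text
time: 28.85
ee_pos: [0.5403, 0.0764, 0.1699]
eef_rot: [0.633, 0.774, 0.0, -0.001]
ft_force: [-0.1, -0.2, -2.1]
width: 0.0435
grip_force: 20.0
```

```bash
python3 g.py .5415 .0745 .1578 11.4
```

```text
t 28.85 p [0.5403 0.0764 0.1699] yaw 11.51 w 0.0435 F [-0.1 -0.2 -2.1]
[-0.    -0.001  0.002] [-0.0021  0.0008  0.0121]
```

Call:
play_rows(increments="0 0 0 -0.001 0.0005 0.005 0.4; 0 0 0 -0.002 0.001 0.008 0.4; 0 0 0 -0.002 0.001 0.01 0.4; 0 0 0 -0.002 0.001 0.011 0.4; 0 0 0 -0.002 0.001 0.012 0.4; 0 0 0 -0.002 0.001 0.012 0.4; 0 0 0 -0.002 0.001 0.0125 0.4; 0 0 0 -0.002 0.001 0.0125 0.4")

```text
time: 29.65
ee_pos: [0.5422, 0.0733, 0.1581]
eef_rot: [0.633, 0.774, 0.001, -0.0]
ft_force: [0.6, -0.1, -2.1]
width: 0.0436
grip_force: 20.0
```

Call:
play_rows(increments="0 0 0 0.001 0 0.0006 0.4; 0 0 0 0.001 0 0.001 0.4; 0 0 0 0.001 0 0.001 0.4; 0 0 0 0.001 0 0.0015 0.4; 0 0 0 0.001 0 0.0015 0.4")

```text
time: 30.15
ee_pos: [0.5425, 0.0739, 0.1577]
eef_rot: [0.634, 0.774, 0.001, 0.0]
ft_force: [-2.8, -1.9, 8.2]
width: 0.0438
grip_force: 20.0
```

Call:
play_rows(increments="0 0 0 0 0 -0.0005 0.6; 0 0 0 0 0 -0.0005 0.9; 0 0 0 0 0 -0.0005 1; 0 0 0 0 0 -0.0005 1; 0 0 0 0 0 -0.0005 1; 0 0 0 0 0 -0.03 1; 0 0 0 0 0 -0.07 1; 0 0 0 0 0 -0.1 1")

```text
time: 30.95
ee_pos: [0.5421, 0.0742, 0.2586]
eef_rot: [0.633, 0.774, 0.001, 0.0]
ft_force: [1.2, 0.4, 0.3]
width: 0.0863
grip_force: 0.0
```

```bash
python3 g.py .4212 .322 .26 7.6
```

```text
t 30.95 p [0.5421 0.0742 0.2586] yaw 11.4 w 0.0863 F [1.2 0.4 0.3]
[ 0.002 -0.001  0.066] [ 0.2668 -0.0695 -0.0012]
```

Call:
play_rows(increments="0 0 0 0.03 -0.008 0 1; 0 0 0.01 0.075 -0.02 0 1; 0 0 0.03 0.12 -0.032 0 1; 0 0 0.05 0.165 -0.043 0 1; 0 0 0.066 0.21 -0.055 0 1; 0 0 0.066 0.25 -0.065 0 1; 0 0 0.066 0.267 -0.0695 0 1; 0 0 0.066 0.267 -0.0695 0 1")

```text
time: 31.75
ee_pos: [0.419, 0.325, 0.2564]
eef_rot: [0.657, 0.754, 0.001, -0.0]
ft_force: [-0.1, -0.3, -1.3]
width: 0.0867
grip_force: 0.0
```

```bash
python3 g.py .4214 .3226 .1255 7.6
```

```text
t 31.75 p [0.419  0.325  0.2564] yaw 7.92 w 0.0867 F [-0.1 -0.3 -1.3]
[ 0.    -0.001  0.006] [-0.0029  0.002   0.1309]
```

Call:
play_rows(increments="0 0 0.004 -0.002 0.002 0.03 1; 0 0 0.004 -0.002 0.002 0.07 1; 0 0 0.004 -0.002 0.002 0.1 1; 0 0 0.004 -0.002 0.002 0.12 1; 0 0 0.004 -0.002 0.002 0.131 1; 0 0 0.004 -0.002 0.002 0.131 1; 0 0 0.004 -0.002 0.002 0.131 1")

```text
time: 32.45
ee_pos: [0.4241, 0.3205, 0.1267]
eef_rot: [0.66, 0.751, 0.001, 0.0]
ft_force: [0.1, 0.7, 0.0]
width: 0.087
grip_force: 0.0
```

Call:
play_rows(increments="0 0 0 0 0 0 0.6; 0 0 0 0 0 0 0.6; 0 0 0 0 0 0 0.6; 0 0 0 0 0 0 0.6; 0 0 0 0 0 0 0.6; 0 0 0 0 0 0 0.6; 0 0 0 0 0 0 0.6; 0 0 0 0 0 0 0.6", grip_force=25)

```text
time: 33.25
ee_pos: [0.4236, 0.3208, 0.1261]
eef_rot: [0.66, 0.751, 0.001, -0.0]
ft_force: [0.4, -0.2, 5.3]
width: 0.0645
grip_force: 25.0
```

Call:
play_rows(increments="0 0 0 0 0 0 0.6; 0 0 0 0 0 -0.02 0.6; 0 0 0 0 0 -0.05 0.6; 0 0 0 0 0 -0.085 0.6; 0 0 0 0 0 -0.12 0.6; 0 0 0 0 0 -0.155 0.6; 0 0 0 0 0 -0.19 0.6; 0 0 0 0 0 -0.215 0.6")

```text
time: 34.05
ee_pos: [0.423, 0.3202, 0.3421]
eef_rot: [0.66, 0.751, 0.001, -0.0]
ft_force: [-0.8, -0.4, -4.0]
width: 0.0644
grip_force: 25.0
```

```bash
python3 g.py .566 -.0507 .34 11.5
```

```text
t 34.05 p [0.423  0.3202 0.3421] yaw 7.39 w 0.0644 F [-0.8 -0.4 -4. ]
[ 0.001 -0.001 -0.072] [-0.3863  0.0941  0.0018]
```

Call:
play_rows(increments="0 0 0 -0.02 0.005 0 0.6; 0 0 0 -0.055 0.013 0 0.6; 0 0 -0.01 -0.1 0.024 0 0.6; 0 0 -0.02 -0.145 0.035 0 0.6; 0 0 -0.03 -0.19 0.046 0 0.6; 0 0 -0.04 -0.235 0.057 0 0.6; 0 0 -0.05 -0.275 0.067 0 0.6; 0 0 -0.06 -0.31 0.0755 0 0.6")

```text
time: 34.85
ee_pos: [0.5378, 0.0201, 0.3395]
eef_rot: [0.638, 0.77, -0.0, -0.0]
ft_force: [0.9, -0.1, -3.9]
width: 0.0645
grip_force: 25.0
```

```bash
python3 g.py .566 -.0527 .34 11.5
```

```text
t 34.85 p [0.5378 0.0201 0.3395] yaw 10.77 w 0.0645 F [ 0.9 -0.1 -3.9]
[-0.001 -0.001 -0.013] [-0.0768  0.0141 -0.0005]
```

Call:
play_rows(increments="0 0 -0.01 -0.025 0.005 0 0.6; 0 0 -0.01 -0.05 0.01 0 0.6; 0 0 -0.01 -0.068 0.013 0 0.6; 0 0 -0.01 -0.072 0.014 0 0.6; 0 0 -0.01 -0.072 0.014 0 0.6; 0 0 -0.01 -0.072 0.014 0 0.6; 0 0 -0.01 -0.072 0.014 0 0.6")

```text
time: 35.55
ee_pos: [0.565, -0.0441, 0.3402]
eef_rot: [0.633, 0.774, 0.001, -0.0]
ft_force: [0.1, 0.1, -3.4]
width: 0.0648
grip_force: 25.0
```

```bash
python3 g.py .566 -.0527 .135 11.5
```

```text
t 35.55 p [ 0.565  -0.0441  0.3402] yaw 11.5 w 0.0648 F [ 0.1  0.1 -3.4]
[ 0.001 -0.002  0.   ] [-0.0089 -0.0009  0.2052]
```

Call:
play_rows(increments="0 0 0 -0.008 0 0 0.6; 0 0 0 -0.008 0 0.02 0.6; 0 0 0 -0.008 0 0.055 0.6; 0 0 0 -0.008 0 0.09 0.6; 0 0 0 -0.008 0 0.125 0.6; 0 0 0 -0.008 0 0.16 0.6; 0 0 0 -0.008 0 0.18 0.6; 0 0 0 -0.008 0 0.19 0.6")

```text
time: 36.35
ee_pos: [0.5659, -0.0531, 0.1484]
eef_rot: [0.633, 0.774, -0.0, -0.001]
ft_force: [0.3, 0.0, -3.7]
width: 0.0645
grip_force: 25.0
```

Call:
play_rows(increments="0 0 0 0 0 0 0.6; 0 0 0 0 0 0 0.6; 0 0 0 0 0 0 0.6")

```text
time: 36.65
ee_pos: [0.5678, -0.0531, 0.1519]
eef_rot: [0.633, 0.774, 0.002, 0.001]
ft_force: [-0.5, 0.2, -3.5]
width: 0.0642
grip_force: 25.0
```

```bash
python3 g.py .566 -.0527 .1228 11.5
```

```text
t 36.65 p [ 0.5678 -0.0531  0.1519] yaw 11.4 w 0.0642 F [-0.5  0.2 -3.5]
[ 0.003 -0.001 -0.002] [ 0.0008 -0.0018  0.0291]
```

Call:
play_rows(increments="0.003 -0.001 -0.002 0.0008 -0.0015 0.008 0.6; 0.003 -0.001 -0.002 0.0008 -0.0015 0.016 0.6; 0.003 -0.001 -0.002 0.0008 -0.0015 0.022 0.6; 0.003 -0.001 -0.002 0.0008 -0.0015 0.026 0.6; 0.003 -0.001 -0.002 0.0008 -0.0015 0.0275 0.6; 0.003 -0.001 -0.002 0.0008 -0.0015 0.028 0.6; 0.003 -0.001 -0.002 0.0008 -0.0015 0.028 0.6; 0.003 -0.001 -0.002 0.0008 -0.0015 0.028 0.6")

```text
time: 37.45
ee_pos: [0.5649, -0.0525, 0.1232]
eef_rot: [0.633, 0.774, -0.001, -0.001]
ft_force: [-7.7, 2.5, 8.4]
width: 0.0645
grip_force: 25.0
```

Call:
play_rows(increments="0 0 0 0 0 -0.0005 0.8; 0 0 0 0 0 -0.0005 1; 0 0 0 0 0 -0.0005 1; 0 0 0 0 0 -0.0005 1; 0 0 0 0 0 -0.0005 1; 0 0 0 0 0 -0.03 1; 0 0 0 0 0 -0.07 1; 0 0 0 0 0 -0.11 1")

```text
time: 38.25
ee_pos: [0.5652, -0.0526, 0.2335]
eef_rot: [0.633, 0.774, -0.001, -0.001]
ft_force: [0.3, 0.3, 0.4]
width: 0.0868
grip_force: 0.0
```

Call:
play_rows(increments="0 0 0 0.02 0 -0.04 1; 0 0 0 0.07 -0.01 -0.07 1; 0 0 0 0.12 -0.02 -0.1 1; 0 0 0 0.17 -0.03 -0.1 1; 0 0 0 0.22 -0.04 -0.1 1; 0 0 0 0.27 -0.05 -0.1 1; 0 0 0 0.32 -0.07 -0.1 1; 0 0 0 0.36 -0.09 -0.1 1")

```text
time: 39.05
ee_pos: [0.4146, 0.2698, 0.3325]
eef_rot: [0.633, 0.774, -0.001, -0.001]
ft_force: [1.1, 0.5, -0.5]
width: 0.0873
grip_force: 0.0
```

```bash
python3 - <<'E'
from h import *;from bench import *
t0=load('top0');s0=load('scene0')
t=dict(camera("top"));s=dict(camera("scene"))
z=lambda c,u,v:cv2.resize(np.ascontiguousarray(c["color"][v:v+98,u:u+130,::-1]),(400,300),interpolation=2)
cv2.imwrite('pics/cmp.png',np.vstack([np.hstack([z(t0,200,145),z(t,200,145)]),np.hstack([z(s0,188,148),z(s,188,148)])]))
E
```

```text
(no output)
```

View pics/cmp.png

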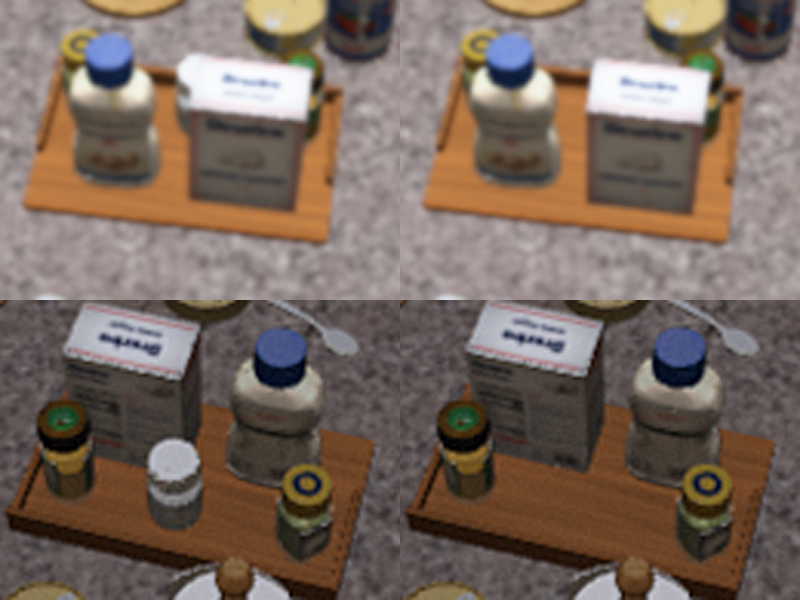

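Before and after match within about 1 px (~3 mm), and everything stands upright with the jar gone from the stand. I'm handing it in.

```bash
python3 -c "
from bench import *
print(close_job())"
```

```text
the job is handed in; nothing more can be done
None
```

The job is handed in after about 39 s of the 128 s allowed; the hand-in gave no verdict. The jar stands on the coaster within about 2 mm of its centre. The carton and bottle are back on the stand within about 3 mm of where they started, and the spice jars look unmoved.

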